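Set out the crown-finishing kit on its tray

TASK

Set out the crown-finishing kit on the steel tray: put the beige plaster model on the sand-coloured pad, the black-lidded glaze jar on the black pad, the blue bur block on the blue pad and the dish of green wax on the green pad. Stand each one upright and centred, wholly on its pad, with the model's base square to its pad, long side along long side. The white model and the gold-lidded paste pot belong to another job: leave them where they stand.

Things in the scene. Friction and masses are not known exactly. Their poses are not given: they have to be found in the camera images.
- beige_model_mid (a point): Beige plaster model of a dental arch: base 57 mm along its x by 66 mm along its y, 16 mm high, teeth on it up to 28 mm. The point is in the middle of the base, 8 mm above its underside; z is up. Grasp the base across its x (57 mm), fingertips close to the worktop.
- glaze_jar_mid (a point): Small white jar with a black lid: body 36 mm and lid 41 mm in diameter, 35 mm high, the lid from 23 mm up (it does not come off). Grasp it by the lid. The point lies on its axis, half-way up; it stands upright on the worktop at the start.
- bur_block_mid (a point): Blue turned metal bur block: round, 54 mm in diameter, 22 mm high, with thin burs standing on it up to 62 mm. The point lies on its axis, 11 mm above its underside, half-way up the blue block; it stands upright on the worktop. Grasp the blue block by its side.
- wax_pot_mid (a point): Aluminium dish filled with green wax: round, 44 mm in diameter, 20 mm high. Grasp it across the outside. The point lies on its axis, half-way up; it stands upright on the worktop at the start.
- pad_sand_top (a point): Fixed to the tray; point at the centre of its top face, which is 5 mm above the worktop. Sand-coloured rectangular silicone pad, 68 mm along its x by 78 mm along its y, 3 mm thick, with a brown arch outline; the beige model's place. x runs along the tray's long side. A bench lamp's long head (pushed up, about 0.70 m above the worktop at its lowest) reaches across between base and work: keep the elbow low or aside.
- pad_black_top (a point): Fixed to the tray; point at the centre of its top face, which is 5 mm above the worktop. Black round silicone pad, 60 mm in diameter, the glaze jar's place. x runs along the long side of the tray (steel, 174 x 283 mm, rim 19 mm high).
- pad_blue_top (a point): Fixed to the tray; point at the centre of its top face, which is 5 mm above the worktop. Blue round silicone pad, 72 mm in diameter, the bur block's place. x runs along the tray's long side. The four pads lie two by two, 132 mm apart along x and 82 mm along y; which is where changes.
- pad_green_top (a point): Fixed to the tray; point at the centre of its top face, which is 5 mm above the worktop. Green round silicone pad, 62 mm in diameter, the wax dish's place. x runs along the tray's long side; there is most room over any pad for fingers that close along x.
- white_model_mid (a point): White plaster model, the same shape and size as the beige one (point 8 mm above its underside). Not part of the kit: leave it alone.
- paste_pot_mid (a point): Round white pot with a gold lid, 65 mm in diameter, 29 mm high (point half-way up). Not part of the kit: leave it alone. Behind the things, from about 0.65 m ahead of the base, a tablet stand juts out 0.15 m above the worktop.
Mind the look-alikes: they are no part of the job. Of the things that look like the part that bears pad_blue_top, the middle-sized one is meant.

How it is judged:
By the outcome, as a careful person would: the job done as asked, in the order asked, and still so for the second after the job is handed in, with the robot touching nothing.
It also fails if it takes over 128 s, if anything falls off the work surface, if the arm or the gripper's body presses on something with over 40 N, if the wrist force passes 120 N, or if a joint passes its speed limit or range.

ROBOT

A 6-joint arm with a two-finger parallel gripper is mounted at the origin on a cart in front of the work surface, level with it; the furniture and walls round the work are solid. World frame = base frame: x ahead of the robot, y to its left, z up, the work surface at z = 0. Lengths are in m, angles in rad, forces in N, time in s.
With the tool pointing down it reaches from about 0.35 to 0.975 m from the base axis. Payload 4.9 kg.
Tool frame: the origin (TCP) lies at the very end of the fingers, on their centre line; the grasp point (between the pads) lies 19 mm behind it (ctrl.grip_point_offset is the distance from the TCP to the grasp point, in m); z points along the fingers, y is the line along which they close (so a half turn about z gives the same grasp; the last joint's range is limited). The gripper opens to 85 mm and grips with 20 to 120 N. Pads are 22 mm wide; open, the fingers measure 114 mm over their backs; the gripper's body (76 mm by 85 mm) begins 54 mm behind the grasp point. The pads swing forward as they close: fully open they stand 13 mm farther back than shut.
Start: joints at [1.161, 0.053, 1.613, -0, 1.476, -0.119], TCP at [0.179, 0.599, 0.231] pointing down, gripper open.
Joint ranges: [-3.01, 3.01], [-1.01, 2.22], [0.06, 2.58], [-1.02, 4.17], [0.09, 2.62], [-3.14, 3.14]. Speed limits (rad/s): [2.57, 2.57, 3.14, 3.14, 3.14, 3.14].

INTERFACE

Orientations are given as a rotation vector (axis times angle).
In Python, from station import ctrl gives the robot as it stands.
- The arm moves only by the tool send_rows, never from a script. Its argument "rows" is a list of rows, each a list of 3 entries, a list of its own where there are three numbers: the finger opening in cm, from 0 to 8.54, then the shift along the tool's x, y, z in cm, then the turn about the tool's z in degrees. A call has 1 to 10 rows; each row shifts and turns the commanded pose from where the row before left it, along the tool's axes as they then stand; what a row does not reach is not made up. A row lasts 1/8 s, in which the tool goes at most 62.5 mm and 10.7 degrees, less where a joint would pass 70% of its speed; a pose out of reach is approached as far as the arm can. A call with a gripper value outside its range is refused whole. The fingers move at their own pace and stop on an object; "newtons" is the grip in N (left out, the last holds). Time passes only in rows, so rows that do not move let the fingers close. It gives the time, the measured TCP pose, the force, the opening and the grip force at its end, in the units of the state.
- ctrl.get_obs(): the state, without advancing time (a new reading comes with each control period).
- ctrl.get_image(name): name is "side" or "top"; returns a dict with "frame" (480x640x3 uint8, red, green, blue), "range_z" (480x640 float32, m along the optical axis (not along the pixel's ray), 0 where there is no reading), "fx", "fy", "cx", "cy" (pixels), "cam_to_world" (4x4, takes a point from camera to world coordinates). Camera axes: x right, y down, z forward; pixel columns grow to the right and rows downward; lengths in m; the calibration is good to about 2 mm. A picture is of the moment at which its call begins.
- ctrl.finish_job(): hands the job in; it is judged then, once.
The state is a dict: "t": time; "q": joint angles; "dq": joint speeds; "effort": joint torques, N m; "tool_pos": TCP position; "tool_rot": TCP orientation; "contact_force": force on the tool from outside, world axes, zero at the start; "wrist_torque": the same for the moment, N m; "opening": finger opening in m; "grip_force": force on a finger pad.
Only numpy, scipy, OpenCV 4.12 (cv2) and the standard library are available. Lean on these libraries where they do the work, as an engineer would, in place of code of your own. Each camera call takes 0.05 s, during which the arm holds its last target. There are 200 camera calls.

## Working session

There is one attempt and no reset: what is moved stays moved. The work goes in short steps, Python scripts to look and compute and a tool call to move; the robot and the scene stay as the last step left them, time stands still between calls to the robot, and variables do not carry over. Pictures are saved under pics/ and viewed, at most 14 in all, crops included, and the job is handed in when it is done.

Besides the shell and the picture viewer there is one more tool, called after "Emit:" in YAML: its name, and indented under it one key for each argument. send_rows: Moves the arm, as the interface text tells. Its arguments: {"type":"object","properties":{"rows":{"type":"array","items":{"type":"array"}},"newtons":{"type":"number"}},"required":["rows"]}

```bash
ls; mkdir -p pics; cat > h.py <<'E'
import numpy as np,cv2
from station import ctrl
def grab(n,save=None):
    d=ctrl.get_image(n)
    if save: cv2.imwrite('pics/'+save,cv2.cvtColor(d['frame'],cv2.COLOR_RGB2BGR))
    return d
def ray(d,u,v,z):
    T=np.array(d['cam_to_world']);r=T[:3,:3]@np.array([(u-d['cx'])/d['fx'],(v-d['cy'])/d['fy'],1]);o=T[:3,3]
    return o+r*(z-o[2])/r[2]
def cloud(d):
    v,u=np.mgrid[:480,:640];z=d['range_z']
    P=np.stack([(u-d['cx'])/d['fx']*z,(v-d['cy'])/d['fy']*z,z],-1);T=np.array(d['cam_to_world'])
    W=P@T[:3,:3].T+T[:3,3];W[z==0]=np.nan
    return W
E
python3 - <<'E'
from h import *
for n in('top','side'):
    d=grab(n,n+'0.png');print(n,np.round(d['cam_to_world'],3).tolist(),d['fx'],d['cx'],d['cy'])
    np.savez('pics/'+n+'0.npz',**d)
print(ctrl.get_obs()['tool_rot'],ctrl.grip_point_offset)
E
```

```text
pics
top [[0.39, -0.743, 0.545, -0.169], [-0.921, -0.31, 0.236, -0.22], [-0.007, -0.594, -0.805, 1.019], [0.0, 0.0, 0.0, 1.0]] 472.3157712969373 319.4756596915549 246.0067113124803
side [[-0.982, -0.089, 0.166, 0.308], [-0.188, 0.402, -0.896, 1.077], [0.013, -0.911, -0.412, 0.504], [0.0, 0.0, 0.0, 1.0]] 508.5456263675893 322.24606806890296 236.94258639096492
[-4.55121773e-01 -3.10796338e+00  2.90147839e-03] 0.0187
```

View pics/top0.png

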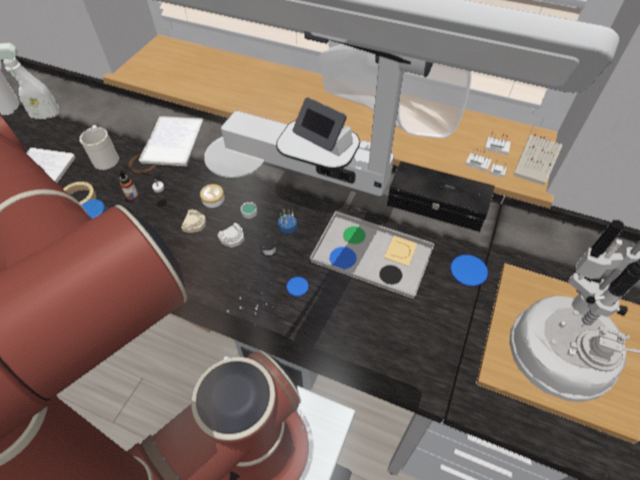

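View pics/side0.png

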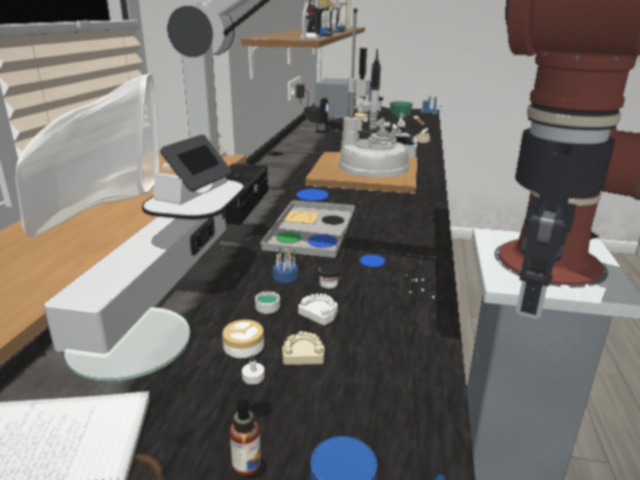

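The top view shows:
- tray at about (373,255), with pads green (354,235), blue (343,257), sand (401,250) and black (391,274)
- beige model (193,221), white model (231,235), wax dish (249,210)
- bur block (287,222), black-lid jar (268,246), gold paste pot (211,194)

The blue disc candidates are (297,286) small, (343,257) in the tray, (469,270) large, and (93,209). Next I measure their sizes and enlarge the area.

```bash
cat >> h.py <<'E'
def comps(d,m,z,amin=20,show=True):
    """mask comps -> outline cast on plane z; returns list of (pixel centre, minEnclosing/ellipse centre xy, axes)"""
    n,l,s,c=cv2.connectedComponentsWithStats(m.astype(np.uint8));out=[]
    for i in range(1,n):
        if s[i,4]<amin: continue
        k=cv2.findContours((l==i).astype(np.uint8),cv2.RETR_EXTERNAL,cv2.CHAIN_APPROX_NONE)[0][0][:,0]
        p=np.array([ray(d,u,v,z)[:2] for u,v in k],np.float32)
        r=cv2.minAreaRect(p*1000);e=cv2.fitEllipse(p*1000) if len(p)>5 else r
        out.append((c[i],r,e))
        if show: print(np.round(c[i]),s[i,4],'rect',np.round(r[0],1),np.round(r[1],1),round(r[2],1),'ell',np.round(e[0],1),np.round(e[1],1))
    return out
E
python3 - <<'E'
from h import *
for n in('top','side'):
    d=dict(np.load('pics/'+n+'0.npz'));hsv=cv2.cvtColor(d['frame'],cv2.COLOR_RGB2HSV);H,S,V=cv2.split(hsv);W=cloud(d)
    inb=(W[...,0]>0.2)&(W[...,0]<0.8)&(W[...,2]<.1)&(W[...,2]>-.03)&(abs(W[...,1])<.75)
    print(n,'blue');comps(d,inb&(H>100)&(H<125)&(S>150)&(V>50),.005)
    print('green');comps(d,inb&(H>50)&(H<95)&(S>90)&(V>40),.005)
    print('sand');comps(d,inb&(H>12)&(H<30)&(S>50)&(V>120),.005)
    print('tall');comps(d,inb&(W[...,2]>.009)&(W[...,0]<.7),.02)
    f=cv2.cvtColor(d['frame'],cv2.COLOR_RGB2BGR)
    c=f[165:315,145:445] if n=='top' else f[190:370,200:400]
    cv2.imwrite('pics/c_%s.png'%n,cv2.resize(c,None,fx=2.6 if n=='top' else 3,fy=2.6 if n=='top' else 3,interpolation=2))
E
```

```text
top blue
[ 94. 207.] 257 rect [398.5 726. ] [64.1 49.2] 66.0 ell [396.3 725.9] [51.  66.2]
[343. 257.] 405 rect [506.7   7.8] [60.8 65.7] 22.7 ell [507.4   7.8] [61.2 65.4]
[469. 270.] 916 rect [ 595.7 -305.3] [92.2 93.7] 22.7 ell [ 595.9 -305.2] [92.4 94.3]
[297. 286.] 334 rect [381.5  80.5] [52.9 53.2] 22.7 ell [381.3  81.5] [52.6 54.9]
green
[249. 208.] 56 rect [561.7 315.4] [18.7 30.9] 22.6 ell [562.1 315. ] [20.1 30.8]
[354. 235.] 286 rect [588.2   6. ] [55.3 54.5] 21.2 ell [588.5   6.3] [55.4 55.6]
sand
[212. 193.] 244 rect [573.4 443.8] [71.1 68.9] 22.6 ell [573.5 444. ] [67.1 74.1]
[ 90. 196.] 23 rect [427.9 763.9] [10.6 27.7] 88.5 ell [426.3 765. ] [10.3 26.3]
[401. 250.] 646 rect [ 588.3 -125. ] [68.7 81.3] 89.0 ell [ 588.7 -125.2] [78.4 93. ]
[553. 361.] 9082 rect [ 479.6 -549.7] [348.1 329. ] 0.2 ell [ 464.6 -537.5] [334.  384.6]
[629. 324.] 874 rect [ 588.2 -676.2] [131.8  66.4] 1.1 ell [ 591.7 -685.3] [ 64.7 126.2]
tall
[164. 153.] 878 rect [661.5 653. ] [104.7 151.7] 15.9 ell [652.  662.2] [ 94.9 178.2]
[208. 158.] 20 rect [682.4 513.6] [27.5 24.3] 31.1 ell [681.3 514.
[... 2671 characters left out ...]
ell [453.  316.7] [64.8 82.8]
[162. 345.] 1303 rect [664.7 474.1] [ 55.8 166.3] 0.2 ell [668.4 471.2] [ 54.5 174.9]
[243. 337.] 1183 rect [554.2 431.1] [64.3 93.9] 20.9 ell [554.6 430.7] [67.1 94.5]
[303. 347.] 982 rect [454.8 434.9] [62.6 75. ] 10.8 ell [453.6 438.6] [67.5 74.8]
[253. 371.] 423 rect [515.  504.6] [31.1 65.6] 22.0 ell [512.7 509.6] [29.9 60.5]
[100. 441.] 5931 rect [659.8 657.8] [102.2 142.9] 11.5 ell [653.5 669. ] [ 99.1 164.5]
[245. 439.] 1656 rect [486.8 624.4] [ 35.6 120.7] 23.4 ell [483.8 631.5] [ 34.9 120.7]
[343. 460.] 2506 rect [359.9 637.6] [76.5 63. ] 11.5 ell [359.7 641.1] [67.5 82.7]
[440. 477.] 39 rect [249.2 643.9] [10.5  6.7] 11.5 ell [248.4 644.2] [ 6.9 10.3]
```

View pics/c_top.png

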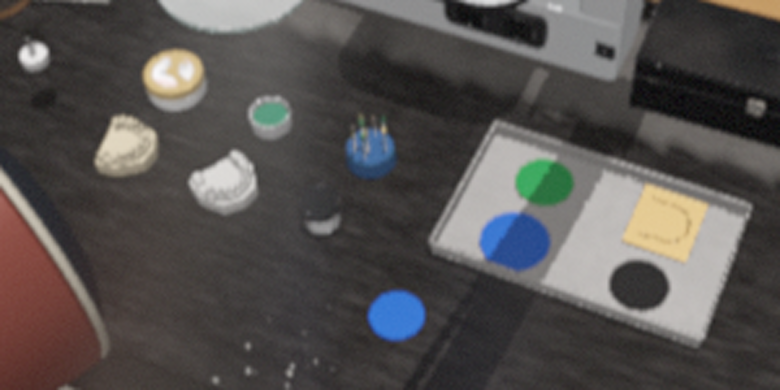

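View pics/c_side.png

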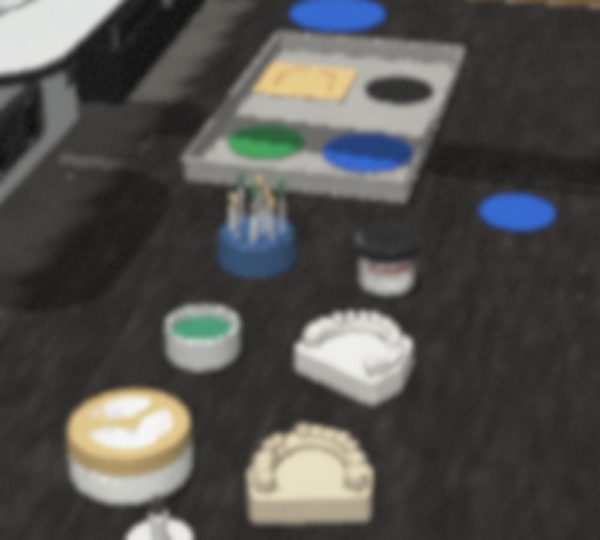

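The crop confirms the choice. The blue disc in the tray at (343,257) is about 65–72 mm, which is the middle size, so it is the pad. The loose discs are about 54 mm (297,286) and 93 mm (469,270). Next I refine the centres from both views' depth and check the lamp and elbow.

```bash
cat > meas.py <<'E'
from h import *
def meas(obj,tops,names=('top','side'),D=None):
    """obj: approx xy (m); tops: height band (m) -> cloud centre, minAreaRect per cam"""
    for n in names:
        W=cloud(D[n]).reshape(-1,3)
        m=(np.hypot(W[:,0]-obj[0],W[:,1]-obj[1])<.05)&(W[:,2]>tops[0])&(W[:,2]<tops[1])
        p=W[m]
        if len(p)<8: print(n,'few',len(p));continue
        r=cv2.minAreaRect((p[:,:2]*1000).astype(np.float32))
        print(n,len(p),'med',np.round(np.median(p,0)*1000,1),'rect',np.round(r[0],1),np.round(r[1],1),round(r[2],1))
E
python3 - <<'E'
from meas import *
D={n:dict(np.load('pics/'+n+'0.npz')) for n in('top','side')}
for k,o,t in(('beige',(.453,.43),(.008,.035)),('jar',(.458,.2),(.029,.045)),('bur',(.55,.193),(.012,.03)),('burtop',(.55,.193),(.03,.07)),('wax',(.547,.311),(.012,.03)),('white',(.45,.308),(.008,.035))):
    print(k);meas(o,t,D=D)
for n in D:
    d=D[n];W=cloud(d);H,S,V=cv2.split(cv2.cvtColor(d['frame'],cv2.COLOR_RGB2HSV))
    # beige base mask by colour, black pad
    m=(np.hypot(W[...,0]-.453,W[...,1]-.43)<.055)&(V>90)
    for z in(0,.016): print(n,'beige z',z);comps(d,m,z,60)
    m=(np.hypot(W[...,0]-.506,W[...,1]+.123)<.045)&(V<70)
    print('black');comps(d,m,.005,60)
    w=W.reshape(-1,3);lamp=w[(w[:,2]>.62)&(w[:,2]<.95)&(S.reshape(-1)<60)];red=w[((H.reshape(-1)<8)|(H.reshape(-1)>172))&(S.reshape(-1)>110)]
    for q in(lamp,red):
        if len(q): print(len(q),np.round(np.percentile(q,[1,25,50,75,99],axis=0),2).tolist())
E
```

```text
beige
top 362 med [452.9 426.8  17.6] rect [455.7 426.2] [62.7 57.2] 14.4
side 1007 med [454.5 442.5  18.2] rect [455.2 433.2] [62.8 52. ] 11.1
jar
top 166 med [454.  197.6  35.1] rect [456.9 199.6] [41.4 39.9] 5.1
side 219 med [454.5 209.1  36.5] rect [455.2 203.3] [39.6 39.3] 3.5
bur
top 219 med [541.8 183.3  21.5] rect [546.6 187.5] [53.5 48.8] 62.0
side 322 med [543.8 202.7  23.1] rect [546.6 192.9] [49.8 48.6] 1.8
burtop
top 51 med [545.5 187.4  48.2] rect [549.4 189.2] [33.6 35.5] 52.3
side 156 med [545.8 192.3  46.3] rect [546.4 190.5] [33.6 38.2] 22.9
wax
top 161 med [552.4 308.   16.4] rect [551.7 308.2] [45.2 42.2] 30.8
side 344 med [549.6 311.2  17.2] rect [550.3 311.8] [43.1 44.8] 47.3
white
top 374 med [448.9 305.5  17.5] rect [451.7 305.7] [58.5 62. ] 70.6
side 755 med [452.1 318.   18.2] rect [450.8 311.4] [54.3 63.1] 62.2
top beige z 0
[193. 222.] 449 rect [466.2 437.8] [79.6 66.8] 22.6 ell [463.8 438. ] [67.  82.1]
[229. 346.] 218 rect [173.2 160.7] [52.8 30. ] 45.5 ell [173.7 159.8] [28.1 52.4]
top beige z 0.016
[193. 222.] 449 rect [456.2 427.5] [78.3 65.8] 22.6 ell [453.9 427.7] [65.9 80.8]
[229. 346.] 218 rect [167.8 154.8] [51.9 29.5] 45.5 ell [168.3 153.8] [27.6 51.6]
black
[390. 274.] 290 rect [ 504.4 -124.2] [52.4 52.1] 71.8 ell [ 504.7 -123.9] [50.4 52.1]
22975 [[-0.02, -0.3, 0.64], [0.28, -0.24, 0.73], [0.29, -0.16, 0.76], [0.31, -0.04, 0.79], [0.34, 0.18, 0.8]]
37711 [[nan, nan, nan], [nan, nan, nan], [nan, nan, nan], [nan, nan, nan], [nan, nan, nan]]
side beige z 0
[303. 349.] 1244 rect [460.5 413.3] [69.7 88. ] 11.8 ell [458.9 417.8] [72.7 91.6]
side beige z 0.016
[303. 349.] 1244 rect [455.7 434.4] [67.5 85.2] 11.8 ell [454.1 438.7] [70.4 88.7]
black
[333. 220.] 106 rect [ 502.6 -118.5] [49.4 40.5] 12.7 ell [ 503.3 -120.1] [39.7 49.4]
14117 [[nan, nan, nan], [nan, nan, nan], [nan, nan, nan], [nan, nan, nan], [nan, nan, nan]]
```

Emit:
send_rows:
  rows:
    - [8.5,[-3.9,-1.03,0],0]
    - [8.5,[-3.9,-1.03,0],0]
    - [8.5,[-3.9,-1.03,0],0]
    - [8.5,[-3.9,-1.03,0],0]
    - [8.5,[-3.9,-1.03,0],0]
    - [8.5,[-3.9,-1.03,0],0]
    - [8.5,[-3.9,-1.03,0],0]
    - [8.5,[-3.9,-1.03,0],0]
    - [8.5,[0,0,3],-9.6]
    - [8.5,[0,0,3],-9.6]
  newtons: 40

```text
t: 1.35
tool_pos: [0.4551, 0.4298, 0.1704]
tool_rot: [-0.076, 3.141, 0.0]
contact_force: [0.3, -0.0, 0.2]
opening: 0.0848
grip_force: 0.0
```

```bash
cat > nav.py <<'E'
import sys,numpy as np
from station import ctrl
from scipy.spatial.transform import Rotation as R
def nav(x,y,z,yaw):
    """shift in tool axes (cm) to world TCP target x,y,z mm, tool-y yaw in deg (mod 180), tool down; turn last"""
    o=ctrl.get_obs();M=R.from_rotvec(o['tool_rot']).as_matrix();p=np.array(o['tool_pos'])
    cur=np.degrees(np.arctan2(M[1,1],M[0,1]));t=(yaw-cur+90)%180-90
    print('shift cm',np.round(M.T@(np.array([x,y,z])/1000-p)*100,2),'turn',round(-t,1),'| tcp',np.round(p*1000,1),'yaw',round(cur,1),'tilt',round(M[2,2],4))
    print('q',np.round(o['q'],3),'open',round(o['opening']*1000,1),'grip',o['grip_force'],'F',np.round(o['contact_force'],1),'t',o['t'])
if __name__=='__main__': nav(*map(float,sys.argv[1:]))
E
python3 nav.py 455.5 430 80 102
python3 - <<'E'
from h import *
d=dict(np.load('pics/side0.npz'))
a,b=ray(d,282.7,364,0),ray(d,324,363.3,0);print(a,b,np.degrees(np.arctan2(*(a-b)[1::-1])))
d=dict(np.load('pics/top0.npz'));w=cloud(d);H,S,V=cv2.split(cv2.cvtColor(d['frame'],cv2.COLOR_RGB2HSV))
red=w[((H<8)|(H>172))&(S>110)];print(np.round(np.nanpercentile(red,[1,25,50,75,99],axis=0),2).tolist())
E
```

```text
shift cm [-0.04  0.02  9.04] turn -9.2 | tcp [455.1 429.8 170.4] yaw 92.8 tilt -1.0
q [ 0.638  0.098  1.668  0.     1.375 -0.981] open 84.8 grip 0.0 F [ 0.3 -0.   0.2] t 1.35
[0.48083105 0.46249234 0.        ] [0.41861123 0.44775369 0.        ] 13.326606829397795
[[-0.19, -0.05, 0.09], [-0.13, 0.01, 0.59], [-0.08, 0.04, 0.68], [-0.04, 0.06, 0.71], [0.12, 0.36, 0.72]]
```

Emit:
send_rows:
  rows:
    - [8.5,[-0.05,-0.1,3.5],-9.6]
    - [8.5,[0,0,3.5],0]
    - [8.5,[0,0,3.5],0]
    - [8.5,[0,0,3.0],0]
    - [8.5,[0,0,2],0]
    - [8.5,[0,0,1.7],0]
    - [8.5,[0,0,0],0]

```text
t: 2.22
tool_pos: [0.4543, 0.4288, -0.0021]
tool_rot: [0.332, -3.122, 0.002]
contact_force: [0.6, 0.1, -0.0]
opening: 0.0853
grip_force: 0.0
```

```bash
python3 nav.py 456 428 -3 102.5; python3 - <<'E'
from h import *
d=grab('side')
c=cv2.cvtColor(d['frame'],cv2.COLOR_RGB2BGR)[270:400,220:400];cv2.imwrite('pics/g1.png',cv2.resize(c,None,fx=3,fy=3,interpolation=2))
E
```

```text
shift cm [-0.15 -0.12  0.09] turn -0.4 | tcp [454.3 428.8  -2.1] yaw 102.1 tilt -1.0
q [ 0.638  0.298  1.756  0.     1.09  -1.145] open 85.3 grip 0.0 F [ 0.6  0.1 -0. ] t 2.225
```

View pics/g1.png

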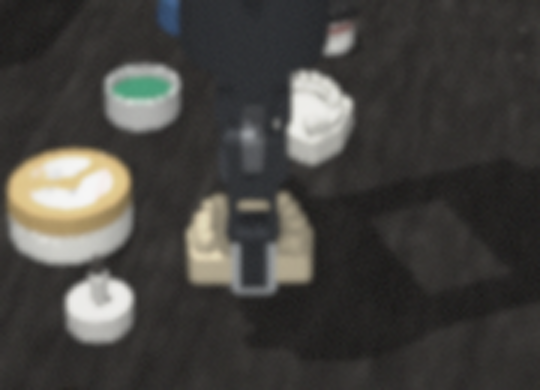

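The picture shows the near finger (254,265) centred on the flat back of the beige model (188–313), about 1 mm low in x. I trim that and close.

Emit:
send_rows:
  rows:
    - [8.5,[-0.15,0,0.05],-0.4]
    - [6.8,[0,0,0],0]
    - [6.2,[0,0,0],0]
    - [5.8,[0,0,0],0]
    - [5.2,[0,0,0],0]
    - [5.2,[0,0,0],0]
    - [5.0,[0,0,0],0]
    - [5.0,[0,0,0],0]
    - [5.0,[0,0,0],0]
  newtons: 40

```text
t: 3.4
tool_pos: [0.4569, 0.4301, -0.0004]
tool_rot: [-0.343, 3.122, 0.001]
contact_force: [-1.5, 0.6, 5.5]
opening: 0.0544
grip_force: 42.9
```

```bash
python3 nav.py 588 -124 90 90.5
```

```text
shift cm [ -0.77 -56.93  -9.07] turn 12.0 | tcp [ 4.569e+02  4.301e+02 -4.000e-01] yaw 102.5 tilt -1.0
q [ 0.637  0.3    1.751  0.     1.09  -1.153] open 54.4 grip 42.86178993138492 F [-1.5  0.6  5.5] t 3.4
```

Emit:
send_rows:
  rows:
    - [5.0,[0,0,-1.0],0]
    - [5.0,[0,0,-2],0]
    - [5.0,[0,0,-3],4.5]
    - [5.0,[0,0,-3],4.5]
    - [5.0,[0,0,-1],4.5]
    - [5.0,[0,0,0],0]

```text
t: 4.15
tool_pos: [0.4573, 0.4303, 0.1011]
tool_rot: [0.025, 3.139, 0.003]
contact_force: [0.9, 0.7, -2.2]
opening: 0.0543
grip_force: 42.6
```

```bash
python3 nav.py 587 -124.3 95 89
```

```text
shift cm [-13.85 -55.25   0.54] turn 0.1 | tcp [457.3 430.3 101.1] yaw 89.1 tilt -1.0
q [ 0.637  0.168  1.714 -0.     1.256 -0.918] open 54.3 grip 42.57725589845904 F [ 0.9  0.7 -2.2] t 4.15
```

Emit:
send_rows:
  rows:
    - [5.0,[-0.9,-4,0],0]
    - [5.0,[-0.9,-4,0],0]
    - [5.0,[-0.9,-4,0],0]
    - [5.0,[-0.9,-4,0],0]
    - [5.0,[-0.9,-4,0],0]
    - [5.0,[-0.9,-4,0],0]
    - [5.0,[-0.9,-4,0],0]
    - [5.0,[-1,-4,0],0]
    - [5.0,[-1,-4,0],0]
    - [5.0,[-1,-4,0],0]

```text
t: 5.4
tool_pos: [0.5422, 0.0269, 0.0981]
tool_rot: [-0.024, -3.14, -0.0]
contact_force: [-0.1, -0.0, -1.4]
opening: 0.054
grip_force: 42.7
```

Emit:
send_rows:
  rows:
    - [5.0,[-1.1,-4,0],0]
    - [5.0,[-1.1,-4,0],0]
    - [5.0,[-1.1,-4,0],0]
    - [5.0,[-1.2,-3.25,0],0]
    - [5.0,[0,0,3],0]
    - [5.0,[0,0,1],0]
    - [5.0,[0,0,0],0]

```text
t: 6.28
tool_pos: [0.5838, -0.1243, 0.0572]
tool_rot: [-0.025, -3.138, -0.002]
contact_force: [-0.1, -0.2, -2.2]
opening: 0.0543
grip_force: 42.7
```

```bash
python3 nav.py 587 -124.3 10 89; python3 - <<'E'
from h import *
D={}
for n in('top','side'):
    d=grab(n);D[n]=d;np.savez('pics/'+n+'1.npz',**d)
    c=cv2.cvtColor(d['frame'],cv2.COLOR_RGB2BGR)
    c=c[190:320,290:470] if n=='top' else c[120:270,240:420]
    D[n]=cv2.resize(c,(540,390 if n=='top' else 450),interpolation=2)
cv2.imwrite('pics/p1.png',cv2.resize(np.vstack([D['top'],D['side']]),None,fx=.7,fy=.7))
E
```

```text
shift cm [-0.34 -0.    4.72] turn 0.1 | tcp [ 583.8 -124.3   57.2] yaw 89.1 tilt -1.0
q [-0.334  0.157  1.807  0.     1.18  -1.889] open 54.3 grip 42.69024668300517 F [-0.1 -0.2 -2.2] t 6.275
```

View pics/p1.png

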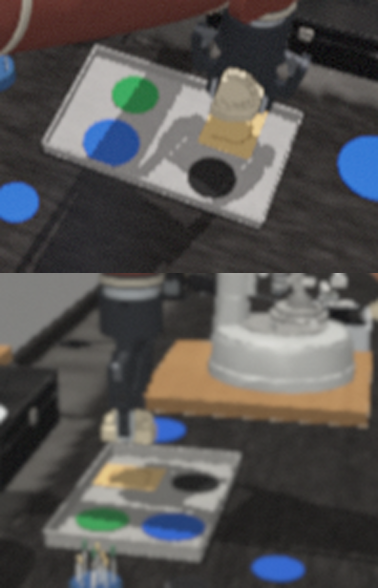

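The model (130,425 in the side half) hangs level over the sand pad, square to it and with the tray clear. Lowering it now.

Emit:
send_rows:
  rows:
    - [5.0,[-0.34,0,2],0]
    - [5.0,[0,0,2],0]
    - [5.0,[0,0,0.7],0]
    - [5.0,[0,0,0.3],0]
    - [5.0,[0,0,0.2],0]
    - [5.0,[0,0,0],0]

```text
t: 7.12
tool_pos: [0.5889, -0.1253, 0.0072]
tool_rot: [0.026, 3.141, -0.0]
contact_force: [0.4, -0.1, -2.7]
opening: 0.0541
grip_force: 42.7
```

```bash
python3 nav.py 587 -124.3 4.6 89
```

```text
shift cm [0.2  0.09 0.26] turn 0.0 | tcp [ 588.9 -125.3    7.2] yaw 89.0 tilt -1.0
q [-0.333  0.237  1.813 -0.     1.092 -1.887] open 54.1 grip 42.693764423593166 F [ 0.4 -0.1 -2.7] t 7.125
```

Emit:
send_rows:
  rows:
    - [5.0,[0.15,0.07,0.15],0]
    - [5.0,[0,0,0.15],0]
    - [5.0,[0,0,0],0]
    - [5.0,[0,0,0],0]

```text
t: 7.62
tool_pos: [0.5873, -0.1244, 0.0046]
tool_rot: [0.026, 3.141, -0.0]
contact_force: [-3.5, 1.4, 5.3]
opening: 0.0537
grip_force: 43.6
```

```bash
python3 nav.py 587 -124.3 4.6 89
```

```text
shift cm [ 0.03  0.01 -0.  ] turn 0.0 | tcp [ 587.3 -124.4    4.6] yaw 89.0 tilt -1.0
q [-0.333  0.237  1.817 -0.     1.087 -1.887] open 53.7 grip 43.55737500282885 F [-3.5  1.4  5.3] t 7.625
```

Emit:
send_rows:
  rows:
    - [5.8,[0,0,0],0]
    - [6.6,[0,0,0],0]
    - [7.4,[0,0,0],0]
    - [7.4,[0,0,0],0]
    - [7.4,[0,0,-2],0]
    - [7.4,[0,0,-3],0]
    - [8.5,[0,0,-4],0]
    - [8.5,[2,3,0],0]
    - [8.5,[2,4,0],0]
    - [8.5,[2,5,0],0]

```text
t: 8.88
tool_pos: [0.5293, -0.0028, 0.0958]
tool_rot: [0.029, 3.139, -0.0]
contact_force: [0.7, 1.6, 0.5]
opening: 0.0851
grip_force: 0.0
```

Emit:
send_rows:
  rows:
    - [8.5,[1,5,0],0]
    - [8.5,[1,5,0],0]
    - [8.5,[1.5,5,0],0]
    - [8.5,[1.5,5,0],0]
    - [8.5,[1,0,0],0]
    - [8.5,[0,0,0],0]

```text
t: 9.62
tool_pos: [0.4723, 0.1976, 0.0947]
tool_rot: [0.025, 3.14, -0.0]
contact_force: [0.0, -0.6, -0.5]
opening: 0.0848
grip_force: 0.0
```

```bash
python3 nav.py 456 201.5 60 90; python3 - <<'E'
from meas import *
D={}
for n in('top','side'):
    d=grab(n);D[n]=d;np.savez('pics/'+n+'2.npz',**d)
    H,S,V=cv2.split(cv2.cvtColor(d['frame'],cv2.COLOR_RGB2HSV));W=cloud(d)
    print(n,'sand pad+model');comps(d,(np.hypot(W[...,0]-.588,W[...,1]+.125)<.06)&(H>12)&(H<30)&(S>50)&(V>90),.005,100)
print('model');meas((.587,-.124),(.015,.04),D=D)
print('bur');meas((.547,.19),(.012,.03),D=D)
print('jar');meas((.456,.2),(.029,.045),D=D)
c=cv2.cvtColor(D['top']['frame'],cv2.COLOR_RGB2BGR)[205:305,300:450];c2=cv2.cvtColor(D['side']['frame'],cv2.COLOR_RGB2BGR)[180:280,250:400]
cv2.imwrite('pics/p2.png',cv2.resize(np.hstack([c,c2]),None,fx=2.6,fy=2.6,interpolation=2))
E
```

```text
shift cm [1.64 0.37 3.47] turn -0.9 | tcp [472.3 197.6  94.7] yaw 89.1 tilt -1.0
q [ 0.251 -0.093  1.994 -0.     1.239 -1.304] open 84.8 grip 0.0 F [ 0.  -0.6 -0.5] t 9.625
top sand pad+model
[401. 254.] 270 rect [ 588.3 -125. ] [68.7 81.3] 89.0 ell [ 592.7 -124.4] [70.8 98.7]
side sand pad+model
[295. 219.] 100 rect [ 597.8 -101. ] [35.8 66.2] 74.8 ell [ 601.6 -102.3] [32.2 69.9]
model
top 425 med [ 587.  -123.2   22.9] rect [ 593.3 -124.8] [78.1 55.4] 1.9
side 245 med [ 593.9 -113.8   23.8] rect [ 597.1 -120.2] [60.  66.6] 85.6
bur
top 127 med [537.2 174.9  20.2] rect [540.9 184.5] [38.4 50.3] 20.4
side 323 med [543.9 201.9  23. ] rect [546.2 192.2] [51.3 48.3] 56.7
jar
top 168 med [454.3 197.9  34.7] rect [455.7 199.1] [40.3 39.9] 44.7
side 217 med [454.2 208.1  36.5] rect [454.6 205.4] [39.5 39.8] 11.4
```

View pics/p2.png

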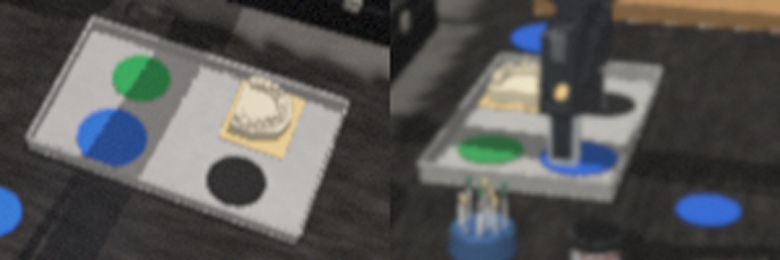

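Emit:
send_rows:
  rows:
    - [8.5,[1.64,0.4,0],-0.9]
    - [8.5,[0,0,2.5],0]
    - [8.5,[0,0,2.5],0]
    - [8.5,[0,0,2.0],0]
    - [8.5,[0,0,1.75],0]
    - [8.5,[0,0,0],0]
    - [8.5,[0,0,0],0]

```text
t: 10.6
tool_pos: [0.4567, 0.2019, 0.007]
tool_rot: [0.002, 3.141, 0.0]
contact_force: [-0.0, 0.2, -0.3]
opening: 0.0847
grip_force: 0.0
```

```bash
python3 nav.py 456 201.5 7 90; python3 - <<'E'
from meas import *
for k,o in(('0',(.456,.429)),('2',(.587,-.124))):
    D={n:dict(np.load('pics/'+n+k+'.npz')) for n in('top','side')}
    dz=0 if k=='0' else .005
    for n in D:
        W=cloud(D[n]).reshape(-1,3);e=np.radians(12.5 if k=='0' else -1);q=W[:,:2]-o
        a=q@[np.cos(e),np.sin(e)]*1000;b=q@[-np.sin(e),np.cos(e)]*1000
        m=(W[:,2]>.0185+dz)&(W[:,2]<.04)&(abs(a)<40)&(abs(b)<36)
        print(k,n,m.sum(),'a',np.round(np.percentile(a[m],[1,50,99]),1),'b',np.round(np.percentile(b[m],[1,50,99]),1))
E
```

```text
shift cm [ 0.07 -0.04 -0.  ] turn -0.1 | tcp [456.7 201.9   7. ] yaw 89.9 tilt -1.0
q [ 0.267  0.012  2.061  0.     1.067 -1.302] open 84.7 grip 0.0 F [-0.   0.2 -0.3] t 10.6
0 top 155 a [-30.4  -7.1  29.3] b [-25.2  -3.5  22. ]
0 side 456 a [-29.4   0.3  29.5] b [-18.7   1.3  26.9]
2 top 193 a [-30.5  -5.8  28.1] b [-23.6  -0.7  22.7]
2 side 129 a [-21.2   8.9  28.2] b [-20.9  -2.2  29.5]
```

The model's extents about its new centre match the original within about 1 mm, so it is centred. Now gripping the jar.

Emit:
send_rows:
  rows:
    - [6,[0,0,0],0]
    - [5,[0,0,0],0]
    - [4.4,[0,0,0],0]
    - [3.6,[0,0,0],0]
    - [3.6,[0,0,0],0]
    - [3.6,[0,0,0],0]
    - [3.6,[0,0,0],0]
    - [3.6,[0,0,0],0]
  newtons: 35

```text
t: 11.6
tool_pos: [0.4566, 0.202, 0.0068]
tool_rot: [0.002, 3.141, 0.0]
contact_force: [-0.7, 0.7, 5.5]
opening: 0.0401
grip_force: 35.4
```

Emit:
send_rows:
  rows:
    - [3.6,[0,0,-1],0]
    - [3.6,[0,0,-2],0]
    - [3.6,[0,0,-3],0.5]
    - [3.6,[0,0,-2],0.5]
    - [3.6,[0,0,0],0]
    - [3.6,[0,0,0],0]

```text
t: 12.35
tool_pos: [0.4553, 0.2017, 0.0852]
tool_rot: [-0.029, -3.14, 0.001]
contact_force: [-0.2, 0.4, -0.5]
opening: 0.0399
grip_force: 35.4
```

```bash
python3 nav.py 505 -123 85 89
```

```text
shift cm [-5.560e+00 -3.237e+01  3.000e-02] turn -0.1 | tcp [455.3 201.7  85.2] yaw 88.9 tilt -1.0
q [ 0.267 -0.114  2.031  0.     1.226 -1.285] open 39.9 grip 35.35568833351135 F [-0.2  0.4 -0.5] t 12.35
```

Emit:
send_rows:
  rows:
    - [3.6,[-0.55,-3.2,0],0]
    - [3.6,[-0.55,-3.2,0],0]
    - [3.6,[-0.55,-3.2,0],0]
    - [3.6,[-0.55,-3.2,0],0]
    - [3.6,[-0.55,-3.2,0],0]
    - [3.6,[-0.55,-3.2,0],0]
    - [3.6,[-0.55,-3.2,0],0]
    - [3.6,[-0.55,-3.2,0],0]
    - [3.6,[-0.55,-3.2,0],0]
    - [3.6,[-0.55,-3.55,0],0]

```text
t: 13.6
tool_pos: [0.5041, -0.1231, 0.0844]
tool_rot: [-0.029, -3.139, -0.002]
contact_force: [0.1, -0.1, -1.8]
opening: 0.0397
grip_force: 35.4
```

Emit:
send_rows:
  rows:
    - [3.6,[0,0,2],0]
    - [3.6,[0,0,2],0]
    - [3.6,[0,0,2],0]
    - [3.6,[0,0,0.5],0]
    - [3.6,[0,0,0],0]
    - [3.6,[0,0,0],0]

```text
t: 14.35
tool_pos: [0.5057, -0.1228, 0.022]
tool_rot: [0.029, 3.14, -0.001]
contact_force: [-0.1, -0.9, -0.1]
opening: 0.0398
grip_force: 35.5
```

```bash
python3 nav.py 505 -123 11.8 89; python3 - <<'E'
from h import *
d=grab('top');c=cv2.cvtColor(d['frame'],cv2.COLOR_RGB2BGR)[215:305,320:450];cv2.imwrite('pics/p3.png',cv2.resize(c,None,fx=4,fy=4,interpolation=2))
E
```

```text
shift cm [ 0.07 -0.02  1.02] turn -0.1 | tcp [ 505.7 -122.8   22. ] yaw 88.9 tilt -1.0
q [-0.381  0.035  2.008 -0.     1.097 -1.934] open 39.8 grip 35.512497425079346 F [-0.1 -0.9 -0.1] t 14.35
```

View pics/p3.png

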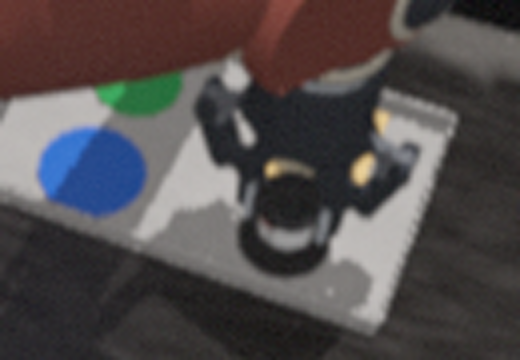

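The jar hangs upright at (285,215), over the middle of the black pad, with the fingers clear of the model. Setting it down.

Emit:
send_rows:
  rows:
    - [3.6,[0,0,0.5],0]
    - [3.6,[0,0,0.3],0]
    - [3.6,[0,0,0.2],0]
    - [3.6,[0,0,0.1],0]
    - [3.6,[0,0,0],0]

```text
t: 15.02
tool_pos: [0.5052, -0.1226, 0.0119]
tool_rot: [-0.029, -3.14, -0.001]
contact_force: [-6.0, 2.5, 11.4]
opening: 0.0397
grip_force: 36.3
```

```bash
python3 nav.py 505 -123 11.8 89
```

```text
shift cm [ 0.02 -0.04  0.01] turn -0.1 | tcp [ 505.2 -122.6   11.9] yaw 88.9 tilt -1.0
q [-0.381  0.053  2.01  -0.     1.08  -1.934] open 39.7 grip 36.29383742809296 F [-6.   2.5 11.4] t 15.025
```

Emit:
send_rows:
  rows:
    - [4.6,[0,0,0],0]
    - [5.4,[0,0,0],0]
    - [6.2,[0,0,0],0]
    - [6.2,[0,0,-1],0]
    - [6.2,[0,0,-3],0]
    - [8.5,[0,0,-4],0]
    - [8.5,[0,4,-0.5],0]
    - [8.5,[-0.5,4,0],0]
    - [8.5,[-0.5,4,0],0]
    - [8.5,[-0.5,4,0],0]

```text
t: 16.27
tool_pos: [0.5235, 0.0383, 0.0962]
tool_rot: [0.029, 3.14, -0.0]
contact_force: [0.0, -0.5, 0.6]
opening: 0.0848
grip_force: 0.0
```

Emit:
send_rows:
  rows:
    - [8.5,[-0.5,4,0],0]
    - [8.5,[-0.5,4,0],0]
    - [8.5,[-0.5,4,0],0]
    - [8.5,[-1.2,3.4,0],0]
    - [8.5,[0,0,0],0]
    - [8.5,[0,0,0],0]

```text
t: 17.02
tool_pos: [0.5528, 0.1902, 0.0955]
tool_rot: [-0.029, -3.141, 0.001]
contact_force: [-0.2, -1.1, -0.3]
opening: 0.0849
grip_force: 0.0
```

```bash
python3 nav.py 547.5 190.5 0 90; python3 - <<'E'
from meas import *
D={}
for n in('top','side'):
    d=grab(n);D[n]=d;np.savez('pics/'+n+'3.npz',**d)
    H,S,V=cv2.split(cv2.cvtColor(d['frame'],cv2.COLOR_RGB2HSV));W=cloud(d)
    w=W.reshape(-1,3);m=(np.hypot(w[:,0]-.5475,w[:,1]-.1905)<.045)&(w[:,2]>.01)&(w[:,2]<.026)&((H>95)&(H<125)&(S>90)).reshape(-1)
    p=w[m][:,:2]*1000
    if len(p)>20:
        # circle fit (r=27) to blue side+top extents
        print(n,'blue',len(p),cv2.minEnclosingCircle(p.astype(np.float32)),np.percentile(p,[1,99],axis=0).round(1).tolist())
print('jar');meas((.505,-.123),(.034,.05),D=D)
E
```

```text
shift cm [0.53 0.03 9.55] turn -1.1 | tcp [552.8 190.2  95.5] yaw 88.9 tilt -1.0
q [ 0.204  0.08   1.821 -0.     1.241 -1.348] open 84.9 grip 0.0 F [-0.2 -1.1 -0.3] t 17.025
top blue 192 ((545.6758422851562, 186.73175048828125), 26.575380325317383) [[522.3, 161.6], [568.7, 210.1]]
side blue 217 ((545.9835205078125, 194.11720275878906), 25.553741455078125) [[522.1, 184.7], [570.8, 215.6]]
jar
top 192 med [ 502.8 -124.2   40. ] rect [ 504.6 -124. ] [41.2 39.6] 28.0
side 109 med [ 502.  -113.1   41.6] rect [ 503.7 -119.2] [39.  39.9] 17.0
```

Emit:
send_rows:
  rows:
    - [8.5,[0.65,0.03,0],-1.1]
    - [8.5,[0,0,3],0]
    - [8.5,[0,0,3],0]
    - [8.5,[0,0,2],0]
    - [8.5,[0,0,1.5],0]
    - [8.5,[0,0,0],0]
    - [6.5,[0,0,0],0]
    - [5.8,[0,0,0],0]
    - [5.2,[0,0,0],0]
    - [4.8,[0,0,0],0]
  newtons: 40

```text
t: 18.38
tool_pos: [0.5475, 0.1911, 0.0019]
tool_rot: [-0.001, 3.139, 0.0]
contact_force: [-1.2, -1.5, 5.7]
opening: 0.0522
grip_force: 40.8
```

Emit:
send_rows:
  rows:
    - [4.8,[0,0,0],0]
    - [4.8,[0,0,0],0]
    - [4.8,[0,0,0],0]

```text
t: 18.75
tool_pos: [0.5476, 0.1911, 0.0019]
tool_rot: [-0.001, 3.139, 0.0]
contact_force: [-1.1, -0.6, 6.5]
opening: 0.0523
grip_force: 40.8
```

```bash
python3 nav.py 507 9 90 89
```

```text
shift cm [  4.05 -18.21  -8.82] turn 1.0 | tcp [547.6 191.1   1.9] yaw 90.0 tilt -1.0
q [ 0.208  0.198  1.869 -0.     1.072 -1.364] open 52.3 grip 40.797720551490784 F [-1.1 -0.6  6.5] t 18.75
```

Emit:
send_rows:
  rows:
    - [4.8,[0,0,-1],0]
    - [4.8,[0,0,-2],0.5]
    - [4.8,[0,0,-2.5],0.5]
    - [4.8,[0,0,-1.5],0]
    - [4.8,[0.7,-3,0],0]
    - [4.8,[0.7,-3,0],0]
    - [4.8,[0.7,-3,0],0]
    - [4.8,[0.7,-3,0],0]
    - [4.8,[0.7,-3,0],0]
    - [4.8,[0.5,-3.2,0],0]

```text
t: 20.0
tool_pos: [0.503, 0.0089, 0.0708]
tool_rot: [0.026, 3.141, 0.0]
contact_force: [-0.1, -0.3, -1.2]
opening: 0.0524
grip_force: 42.2
```

Emit:
send_rows:
  rows:
    - [4.8,[0,0,2],0]
    - [4.8,[0,0,2],0]
    - [4.8,[0,0,0],0]
    - [4.8,[0,0,0],0]

```text
t: 20.5
tool_pos: [0.504, 0.0097, 0.0312]
tool_rot: [0.026, 3.14, -0.0]
contact_force: [-0.1, 0.5, -0.9]
opening: 0.0523
grip_force: 42.3
```

```bash
python3 nav.py 508 9.1 6.9 89; python3 - <<'E'
from h import *
d=grab('side');c=cv2.cvtColor(d['frame'],cv2.COLOR_RGB2BGR)[170:280,240:400];cv2.imwrite('pics/p4.png',cv2.resize(c,None,fx=4,fy=4,interpolation=2))
E
```

```text
shift cm [-0.4  -0.05  2.43] turn 0.0 | tcp [504.    9.7  31.2] yaw 89.0 tilt -1.0
q [-0.128 -0.018  2.043  0.     1.115 -1.683] open 52.3 grip 42.32372581958771 F [-0.1  0.5 -0.9] t 20.5
```

View pics/p4.png

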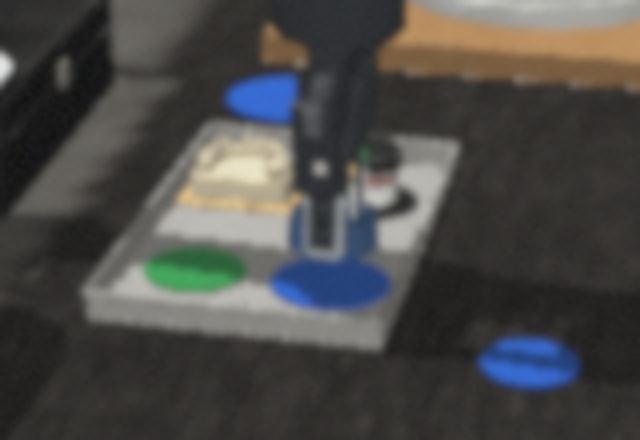

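The side view shows the block (335,225) level above the blue pad (330,283), and the offset from the finger matches perspective. Jar and model stand upright. Trim and lower.

Emit:
send_rows:
  rows:
    - [4.8,[-0.35,-0.05,0.8],0]
    - [4.8,[0,0,0.8],0]
    - [4.8,[0,0,0.4],0]
    - [4.8,[0,0,0.3],0]
    - [4.8,[0,0,0.2],0]
    - [4.8,[0,0,0],0]

```text
t: 21.3
tool_pos: [0.507, 0.0091, 0.0069]
tool_rot: [-0.026, -3.14, -0.0]
contact_force: [-7.6, 1.1, 12.0]
opening: 0.0527
grip_force: 43.5
```

```bash
python3 nav.py 507.7 9.1 6.9 89
```

```text
shift cm [-0.07 -0.   -0.  ] turn 0.0 | tcp [507.    9.1   6.9] yaw 89.0 tilt -1.0
q [-0.129  0.032  2.041 -0.     1.069 -1.683] open 52.7 grip 43.513163924217224 F [-7.6  1.1 12. ] t 21.3
```

Emit:
send_rows:
  rows:
    - [5.8,[0,0,0],0]
    - [6.6,[0,0,0],0]
    - [7.2,[0,0,0],0]
    - [7.2,[0,0,-1],0]
    - [7.2,[0,0,-3],0]
    - [8.5,[0,0,-5],0]
    - [8.5,[0,3,-0.5],0]
    - [8.5,[-0.5,4,0],0]
    - [8.5,[-0.5,4,0],0]
    - [8.5,[-0.5,4,0],0]

```text
t: 22.55
tool_pos: [0.5248, 0.1601, 0.1013]
tool_rot: [0.027, 3.14, 0.0]
contact_force: [0.3, 0.8, -0.4]
opening: 0.0851
grip_force: 0.0
```

Emit:
send_rows:
  rows:
    - [8.5,[-0.6,4,0],0]
    - [8.5,[-0.6,4,0],0]
    - [8.5,[-0.7,4,0],0]
    - [8.5,[-0.7,3.1,0],-1]
    - [8.5,[0,0,0],0]
    - [8.5,[0,0,0],0]

```text
t: 23.3
tool_pos: [0.5528, 0.3089, 0.1005]
tool_rot: [0.001, -3.141, 0.001]
contact_force: [0.3, -0.7, 0.1]
opening: 0.0849
grip_force: 0.0
```

```bash
python3 nav.py 551 310 0 90; python3 - <<'E'
from meas import *
D={}
for n in('top','side'):
    d=grab(n);D[n]=d
    H,S,V=cv2.split(cv2.cvtColor(d['frame'],cv2.COLOR_RGB2HSV));w=cloud(d).reshape(-1,3)
    m=(np.hypot(w[:,0]-.507,w[:,1]-.009)<.045)&(w[:,2]>.014)&(w[:,2]<.031)&((H>95)&(H<125)&(S>90)).reshape(-1)
    p=w[m][:,:2]*1000;print(n,len(p),cv2.minEnclosingCircle(p.astype(np.float32)) if len(p) else '')
E
```

```text
shift cm [ 0.18  0.11 10.05] turn 0.0 | tcp [552.8 308.9 100.5] yaw 90.0 tilt -1.0
q [ 0.392  0.183  1.698 -0.     1.261 -1.179] open 84.9 grip 0.0 F [ 0.3 -0.7  0.1] t 23.3
top 197 ((504.6222229003906, 6.596348762512207), 25.898130416870117)
side 149 ((505.73626708984375, 17.3734188079834), 24.47442626953125)
```

Emit:
send_rows:
  rows:
    - [8.5,[0.15,0.1,3],0]
    - [8.5,[0,0,3],0]
    - [8.5,[0,0,2.5],0]
    - [8.5,[0,0,1.5],0]
    - [8.5,[0,0,0],0]
    - [6,[0,0,0],0]
    - [5,[0,0,0],0]
    - [4.4,[0,0,0],0]
    - [4.0,[0,0,0],0]
    - [4.0,[0,0,0],0]
  newtons: 35

```text
t: 24.65
tool_pos: [0.5523, 0.3108, 0.0017]
tool_rot: [-0.001, 3.14, 0.001]
contact_force: [-0.6, -0.6, 5.4]
opening: 0.0414
grip_force: 36.3
```

Emit:
send_rows:
  rows:
    - [4.0,[0,0,0],0]
    - [4.0,[0,0,0],0]
    - [4.0,[0,0,0],0]

```text
t: 25.02
tool_pos: [0.5524, 0.3108, 0.0017]
tool_rot: [-0.001, 3.14, 0.001]
contact_force: [-0.6, -0.7, 5.9]
opening: 0.0414
grip_force: 36.4
```

```bash
python3 nav.py 589 7.7 90 89
```

```text
shift cm [ -3.66 -30.3   -8.85] turn 1.0 | tcp [552.4 310.8   1.7] yaw 90.0 tilt -1.0
q [ 0.395  0.309  1.735 -0.     1.096 -1.176] open 41.4 grip 36.35603262431687 F [-0.6 -0.7  5.9] t 25.025
```

Emit:
send_rows:
  rows:
    - [4.0,[0,0,-1],0]
    - [4.0,[0,0,-2],0.5]
    - [4.0,[0,0,-3],0.5]
    - [4.0,[0,0,-1.5],0]
    - [4.0,[-0.5,-3.8,0],0]
    - [4.0,[-0.5,-3.8,0],0]
    - [4.0,[-0.5,-3.8,0],0]
    - [4.0,[-0.5,-3.8,0],0]
    - [4.0,[-0.5,-3.8,0],0]
    - [4.0,[-0.5,-3.8,0],0]

```text
t: 26.28
tool_pos: [0.5776, 0.0807, 0.0757]
tool_rot: [0.026, 3.141, 0.0]
contact_force: [0.5, 0.6, 0.2]
opening: 0.0412
grip_force: 35.7
```

Emit:
send_rows:
  rows:
    - [4.0,[-0.4,-3.8,0],0]
    - [4.0,[-0.4,-3.7,0],0]
    - [4.0,[0,0,2],0]
    - [4.0,[0,0,2],0]
    - [4.0,[0,0,0],0]
    - [4.0,[0,0,0],0]

```text
t: 27.02
tool_pos: [0.5841, 0.0077, 0.0349]
tool_rot: [-0.024, -3.141, -0.0]
contact_force: [-0.1, 0.3, -0.2]
opening: 0.0416
grip_force: 35.7
```

```bash
python3 nav.py 590 7.7 6.7 89
```

```text
shift cm [-0.59  0.01  2.82] turn 0.1 | tcp [584.1   7.7  34.9] yaw 89.1 tilt -1.0
q [-0.114  0.159  1.849  0.     1.135 -1.67 ] open 41.6 grip 35.736857580704964 F [-0.1  0.3 -0.2] t 27.025
```

Emit:
send_rows:
  rows:
    - [4.0,[-0.55,0,0.5],0]
    - [4.0,[0,0,1],0]
    - [4.0,[0,0,0.7],0]
    - [4.0,[0,0,0.4],0]
    - [4.0,[0,0,0.25],0]
    - [4.0,[0,0,0],0]

```text
t: 27.78
tool_pos: [0.59, 0.0066, 0.0069]
tool_rot: [0.026, 3.141, -0.0]
contact_force: [-0.6, 0.9, -0.3]
opening: 0.0412
grip_force: 35.7
```

```bash
python3 nav.py 590 7.7 6.7 89
```

```text
shift cm [0.01 0.11 0.02] turn 0.0 | tcp [590.    6.6   6.9] yaw 89.0 tilt -1.0
q [-0.115  0.212  1.842 -0.     1.087 -1.669] open 41.2 grip 35.74376170588948 F [-0.6  0.9 -0.3] t 27.775
```

Not quite in contact yet: a touch lower, then release and retreat to the open side.

Emit:
send_rows:
  rows:
    - [4.0,[0,0.05,0.1],0]
    - [4.0,[0,0,0.1],0]
    - [4.0,[0,0,0],0]

```text
t: 28.15
tool_pos: [0.5903, 0.0068, 0.0066]
tool_rot: [-0.026, -3.141, 0.001]
contact_force: [-4.6, -0.9, 9.0]
opening: 0.0414
grip_force: 37.1
```

Emit:
send_rows:
  rows:
    - [4.8,[0,0,0],0]
    - [5.6,[0,0,0],0]
    - [6.4,[0,0,0],0]
    - [6.4,[0,0,-1],0]
    - [6.4,[0,0,-3],0]
    - [6.4,[0,0,-5],0]
    - [6.4,[0,3,-2],0]
    - [6.4,[0,4,0],0]
    - [6.4,[0,5,0],0]
    - [6.4,[0,5,0],0]

```text
t: 29.4
tool_pos: [0.593, 0.1786, 0.1159]
tool_rot: [0.027, 3.14, 0.0]
contact_force: [0.5, -0.2, 0.2]
opening: 0.0639
grip_force: 0.0
```

Emit:
send_rows:
  rows:
    - [6.4,[0,5,0],0]
    - [6.4,[0,5,0],0]
    - [6.4,[0,5,0],0]
    - [6.4,[0,5,0],0]
    - [6.4,[0,5,0],0]
    - [6.4,[0,0,0],0]

```text
t: 30.15
tool_pos: [0.5963, 0.4306, 0.1154]
tool_rot: [0.02, 3.141, 0.002]
contact_force: [-0.6, 0.0, -0.1]
opening: 0.064
grip_force: 0.0
```

```bash
python3 - <<'E'
from meas import *
D={}
for n in('top','side'): D[n]=grab(n);np.savez('pics/'+n+'9.npz',**D[n])
print('jar');meas((.505,-.123),(.034,.05),D=D)
print('wax');meas((.589,.008),(.017,.035),D=D)
print('white');meas((.45,.308),(.008,.035),D=D)
for n in D:
    d=D[n];W=cloud(d);w=W.reshape(-1,3);H,S,V=cv2.split(cv2.cvtColor(d['frame'],cv2.COLOR_RGB2HSV))
    m=(np.hypot(w[:,0]-.507,w[:,1]-.009)<.045)&(w[:,2]>.014)&(w[:,2]<.031)&((H>95)&(H<125)&(S>90)).reshape(-1)
    print(n,'bur',cv2.minEnclosingCircle((w[m][:,:2]*1000).astype(np.float32)))
    e=np.radians(-1);q=w[:,:2]-[.587,-.124];a=q@[np.cos(e),np.sin(e)]*1000;b=q@[-np.sin(e),np.cos(e)]*1000
    m=(w[:,2]>.0235)&(w[:,2]<.04)&(abs(a)<40)&(abs(b)<36)
    print('model a',np.round(np.percentile(a[m],[1,99]),1),'b',np.round(np.percentile(b[m],[1,99]),1))
c=[cv2.cvtColor(D[n]['frame'],cv2.COLOR_RGB2BGR)[r0:r0+110,c0:c0+140] for n,r0,c0 in(('top',200,305),('side',170,245))]
cv2.imwrite('pics/p5.png',cv2.resize(np.hstack(c),(800,314),interpolation=2))
E
python3 nav.py 590 300 100 89
```

```text
jar
top 190 med [ 503.9 -123.5   39.8] rect [ 505.3 -123.3] [41. 39.] 53.3
side 110 med [ 503.4 -113.7   41.6] rect [ 503.5 -117.9] [38.4 39.6] 10.7
wax
top 206 med [591.4   5.6  20.8] rect [599.8   5.7] [69.6 43.7] 3.0
side 204 med [589.9   9.2  22.1] rect [598.9   6.8] [54.6 67.5] 87.6
white
top 370 med [449.  304.8  17.9] rect [451.3 305. ] [58.3 61.3] 65.5
side 758 med [452.3 318.5  18.3] rect [450.9 311.4] [53.6 64.7] 61.8
top bur ((504.36773681640625, 6.99802303314209), 25.561378479003906)
model a [-29.   28.8] b [-24.2  22.8]
side bur ((506.006591796875, 16.019275665283203), 24.74176788330078)
model a [-31.5  27.5] b [-20.5  29.9]
shift cm [  0.48 -12.75   1.51] turn 0.1 | tcp [596.8 427.4 115. ] yaw 89.1 tilt -1.0
q [ 0.52   0.387  1.425 -0.     1.33  -1.035] open 64.0 grip 0.0 F [-0.7  0.  -0.4] t 30.25
```

View pics/p5.png

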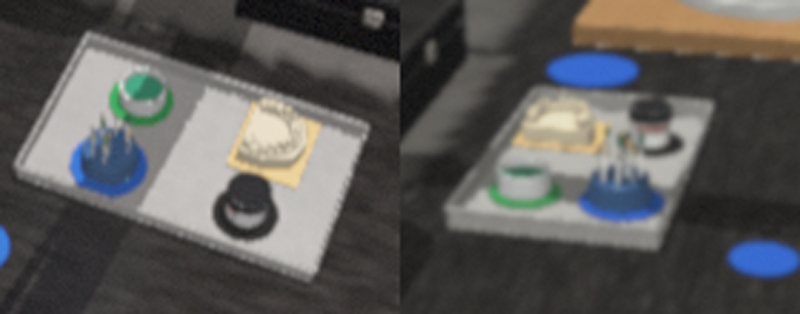

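The picture shows all four items upright on their pads, each with an even margin. The measured centres agree with the pads within about 2 mm, and the white model hasn't moved.

```bash
python3 -c "
from station import ctrl
print(ctrl.finish_job())"
```

```text
the job is handed in; nothing more can be done
None
```

The kit is set out and handed in: the model, jar, bur block and wax dish stand upright on their pads, centred to within about 2 mm by camera, and I did not touch the white model or the paste pot.

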